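# Seat two printer rollers in their inspection stands

### The job

Lay the two printer rollers in the V grooves of the inspection stands under the lamp bars, one per stand: the long roller in the wide stand, the short roller in the narrow one, in either order. Each must lie with its shaft in both grooves and its rubber sleeve about midway between the supports; keep hold of it until it has settled into the grooves, and only then let go. Leave the bottle, the parts tray and the screwdriver where they are.

Things in the scene. Friction and masses are not known exactly. Their poses are not given: they have to be found in the camera images.
- long_roller_mid (a point): long printer roller, loose, lying on the bench at first: its middle, on its axis. Axis = y. Black rubber sleeve 44 mm in diameter, 110 mm long, in the middle; bare steel shaft 12 mm in diameter and 200 mm long overall, sticking out equally at both ends. Same at both ends; it can roll, so its x and z axes may point anywhere. About 0.35 kg.
- short_roller_mid (a point): short printer roller, loose, lying on the bench at first: its middle, on its axis. Axis = y. Black rubber sleeve 44 mm in diameter, 60 mm long, in the middle; bare steel shaft 12 mm in diameter and 140 mm long overall, sticking out equally at both ends. Same at both ends; it can roll, so its x and z axes may point anywhere. About 0.25 kg.
- long_roller: the long roller as a body; its origin and axes are those of its middle, see above
- short_roller: the short roller as a body; its origin and axes are those of its middle, see above
- long_stand_seat (a point): Wide stand: where the middle of the seated long roller belongs, on the shaft's axis, 85 mm above the bench, midway between two upright aluminium supports 150 mm apart (centres), each 10 mm thick, with an upward-open 90-degree V groove 48 mm wide at its top; the V's upper ends are 101 mm above the bench. x points horizontally away from the robot, y along the seated shaft, z up.
- short_stand_seat (a point): Narrow stand: where the middle of the seated short roller belongs, on the shaft's axis, 85 mm above the bench, midway between two upright aluminium supports 100 mm apart (centres), each 10 mm thick, with an upward-open 90-degree V groove 48 mm wide at its top; the V's upper ends are 101 mm above the bench. x points horizontally away from the robot, y along the seated shaft, z up.
- long_stand: Wide stand, fixed to the bench; origin on the bench under its seat point, axes as there. Base plate 150 (x) x 240 (y) x 12 mm, open between the supports above it.
- short_stand: Narrow stand, fixed to the bench; origin on the bench under its seat point, axes as there. Base plate 150 (x) x 180 (y) x 12 mm, open between the supports above it.
- long_stand_lamp (a point): Wide stand's lamp bar: middle of its front lower edge, 5 mm farther from the robot (x) than the seat point and 223 mm above the bench. Bar 45 (x) x 240 (y) x 22 mm, on 14 mm posts at its two ends, 36 mm behind the seat. It blocks a tool coming straight down; a tool leaning 30 to 45 degrees, coming from the robot's side, clears it.
- short_stand_lamp (a point): Narrow stand's lamp bar: middle of its front lower edge, 5 mm farther from the robot (x) than the seat point and 223 mm above the bench. Bar 45 (x) x 180 (y) x 22 mm, on 14 mm posts at its two ends, 36 mm behind the seat. It blocks a tool coming straight down; a tool leaning 30 to 45 degrees, coming from the robot's side, clears it.
- cleaner_mid (a point): bystander: white bottle of cleaner with a black cap, standing, 64 mm in diameter, 160 mm tall; its centre, half-way up
- parts_tray: bystander: open grey plastic parts tray, 140 x 110 x 45 mm; origin at the centre of its underside
- screwdriver_mid (a point): bystander: screwdriver with a black handle, 190 mm long, lying along its x; a point on its axis
Mind the look-alikes: they are no part of the job. Leave any orange or pink look-alike of the short_roller alone.

How it is judged:
By the outcome, as a careful person would: the job done as asked, in the order asked, and still so for the second after the job is handed in, with the robot touching nothing.
It also fails if it takes over 72 s, if anything falls off the work surface, if the arm or the gripper's body presses on something with over 40 N, if the wrist force passes 120 N, or if a joint passes its speed limit or range.

### The arm

A 7-joint arm with a two-finger parallel gripper is mounted at the origin on the work surface. World frame = base frame: x ahead of the robot, y to its left, z up, the work surface at z = 0. Lengths are in m, angles in rad, forces in N, time in s.
With the tool pointing down it reaches from about 0.4 to 0.85 m from the base axis. Payload 6.9 kg.
Tool frame: the origin (TCP) lies midway between the tips of the shut fingers; the grasp point (between the pads) lies behind it (ctrl.pinch_z is the z of the grasp point in the tool frame, in m); z points along the fingers, y is the direction in which the jaws open and shut (so a half turn about z gives the same grasp; the last joint's range is limited). The gripper opens to 85 mm and grips with 20 to 120 N. Pads are 22 mm wide; open, the fingers measure 114 mm over their backs; the gripper's body (76 mm by 85 mm) begins 54 mm behind the grasp point. The pads swing forward as they close: fully open they stand 13 mm farther back than shut.
Start: joints at [-1.155, 0.507, -0.238, 1.5, 0.126, 1.149, -0.155], TCP at [0.191, 0.595, 0.231] pointing down, gripper open.
Joint ranges: [-3.08, 3.08], [-0.24, 2.05], [-1.43, 1.35], [0, 2.5], [-1.52, 4.66], [0.17, 1.96], [-2.89, 2.89]. Speed limits (rad/s): [2.39, 2.39, 3.14, 3.14, 3.14, 3.14, 3.14].

### API

Orientations are given as a unit quaternion [w, x, y, z].
In Python, from station import ctrl, get_state, vision, ticket, models gives the robot as it stands. Calls block until the motion is done:
- ctrl.movep(position, orientation): joint-space move of the TCP to a pose.
- ctrl.movel(position, frame=None, max_speed=0.15): straight line of the TCP; frame=None keeps the orientation; max_speed is the mean speed in m/s.
- ctrl.set_joints(angles): joint-space move.
- ctrl.ungrasp() and ctrl.close_gripper(force=None): open the fingers fully, or close them until they stop; force is the grip in N (None keeps the last).
- ctrl.pause(seconds).
- ctrl.ik(position, orientation): joint angles nearest the present ones, or None.
- get_state(): the state.
- vision.grab_frame(name): name is "side" or "top" or "wrist"; returns (picture, depth): 384x512x3 uint8, blue, green, red; 384x512 float32, m along the optical axis (not along the pixel's ray), 0 where there is no reading.
- vision.camera_info(name): a dict with "mtx" (3x3 intrinsics, pixels), "R" (3x3) and "t" (3): a world point X has camera coordinates R X + t; the wrist camera has in their place "hand_eye" (4x4, takes a point from camera to tool coordinates, whose origin is the TCP and whose axes are the flange's). Camera axes: x right, y down, z forward; pixel columns grow to the right and rows downward; lengths in m; the calibration is good to about 2 mm. The wrist camera is an equidistant fisheye: a pixel r from the principal point sees the ray r / f radians off the axis. A picture is of the moment at which its call begins: read the wrist's pose just before it. camera_info takes no time and is no camera call.
A pose or a line that the arm cannot do raises ctrl.Unreachable and nothing moves.
- ticket.close_job(): hands the job in, once; it reports no verdict.
Trained networks look in the newest picture that a camera, given by its name, has taken for a name from the list of things; names that differ only in an ending like _2 or _b are one class to them, and where a whole thing is asked for, a point or a joint stands for the part that bears it (a point fixed in the world has none). Each returns a list of dicts, best first, with "p" (0 to 1); they miss things now and then, are a little off and sometimes report something else, mostly with a low value. They report only what shows in the picture. A call takes as long as a camera call. They do not tell look-alikes from the thing itself.
- models.recognise(camera, target): "point" ([column, row] in pixels, amid what is visible of it).
- models.masks_of(camera, target): "mask" (384x512 bool, what is visible of it) and "point" ([column, row] in pixels, amid what is visible of it).
The state is a dict: "time": time; "qpos": joint angles; "qd": joint speeds; "tau": joint torques, N m; "tcp_pos": TCP position; "eef_rot": TCP orientation; "contact_force": force on the tool from outside, world axes, zero at the start; "wrist_torque": the same for the moment, N m; "width": finger opening in m.
Only numpy, scipy, OpenCV 4.12 (cv2) and the standard library are available. Lean on these libraries where they do the work, as an engineer would, in place of code of your own. Each camera call takes 0.05 s, during which the arm holds its last target.

## Working session

There is one attempt and no reset: what is moved stays moved. The work goes in short steps, each a Python script; the robot and the scene stay as the last script left them, time stands still between calls to the robot, and variables do not carry over. Pictures are saved under pics/ and viewed, and the job is handed in when it is done.

```bash
ls; mkdir -p pics
python3 - <<'E'
from station import ctrl, get_state, vision, ticket, models
import cv2, numpy as np
np.set_printoptions(precision=4,suppress=True)
s=get_state(); print(s)
print(ctrl.pinch_z)
for n in ["side","top","wrist"]:
    im,d=vision.grab_frame(n); cv2.imwrite(f"pics/{n}0.png",im); np.save(f"pics/{n}0.npy",d)
    print(n,vision.camera_info(n), (d>0).mean())
print(get_state()["time"])
E
```

```text
pics
{'time': 0.0, 'qpos': array([-1.1555,  0.5083, -0.2375,  1.5012,  0.1257,  1.1489, -0.1548]), 'qd': array([-0.0003,  0.0006,  0.0007, -0.0014,  0.0001, -0.0004,  0.0007]), 'tau': array([ -0.0002, -62.06  ,  -2.1862, -24.9651,   0.0129,   0.0118,
        -0.    ]), 'tcp_pos': array([0.1905, 0.5947, 0.2304]), 'eef_rot': array([-0.0001,  0.1543,  0.988 , -0.0009]), 'contact_force': array([ 0.4693, -0.4488,  0.1375]), 'wrist_torque': array([0.0279, 0.02  , 0.0231]), 'width': 0.0855317077033723}
-0.0187
side {'mtx': array([[431.095 ,   0.    , 256.3956],
       [  0.    , 431.095 , 192.5211],
       [  0.    ,   0.    ,   1.    ]]), 'R': array([[ 0.8214, -0.5704,  0.002 ],
       [-0.3221, -0.4667, -0.8237],
       [ 0.4707,  0.6759, -0.5671]]), 't': array([-0.4188,  0.2779,  1.0055])} 0.9960225423177084
top {'mtx': array([[423.8136,   0.    , 256.6326],
       [  0.    , 423.8136, 193.1977],
       [  0.    ,   0.    ,   1.    ]]), 'R': array([[-0.0115, -0.9999,  0.0034],
       [-0.998 ,  0.0113, -0.0628],
       [ 0.0627, -0.0041, -0.998 ]]), 't': array([-0.004 ,  0.5102,  1.5184])} 0.9958140055338541
wrist {'mtx': array([[297.3186,   0.    , 252.2189],
       [  0.    , 297.3186, 191.664 ],
       [  0.    ,   0.    ,   1.    ]]), 'hand_eye': array([[ 0.0003, -0.9543, -0.2988,  0.0741],
       [ 1.    ,  0.0004, -0.0001,  0.0002],
       [ 0.0003, -0.2988,  0.9543, -0.1436],
       [ 0.    ,  0.    ,  0.    ,  1.    ]])} 0.9954732259114584
0.15
```

View pics/side0.png

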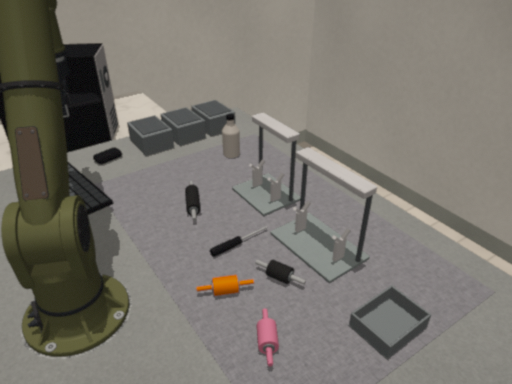

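View pics/top0.png

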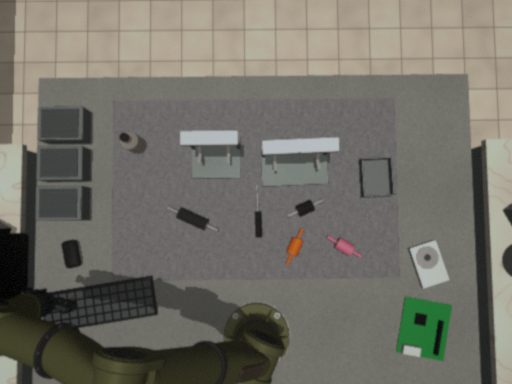

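View pics/wrist0.png

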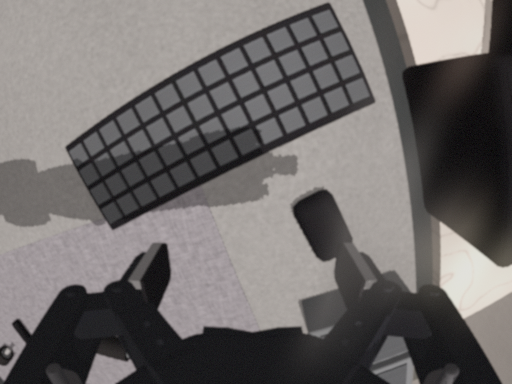

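The side and top views agree. The long black roller is at top (192,218) and side (193,200). The short black roller is at top (306,208) and side (280,271). The look-alikes are orange at top (295,246) and side (225,286), and pink at top (344,246) and side (267,335). The black screwdriver handle at top (258,224) could also be mistaken for a roller. The wide stand is on the right at top (295,160), and the narrow one is on the left at (212,155).

```bash
cat > h.py <<'E'
from station import ctrl, get_state, vision, ticket, models
import cv2, numpy as np
from scipy.spatial.transform import Rotation as Rot
np.set_printoptions(precision=4,suppress=True)
def cloud(cam,d,mask):
    """world points for pixels of mask (fixed cams)"""
    c=vision.camera_info(cam); K=c["mtx"]
    v,u=np.nonzero(mask&(d>0)); z=d[v,u]
    P=np.c_[(u-K[0,2])/K[0,0]*z,(v-K[1,2])/K[1,1]*z,z]
    return (P-c["t"])@c["R"], np.c_[u,v]
def proj(cam,X):
    c=vision.camera_info(cam);K=c["mtx"]
    p=np.atleast_2d(X)@c["R"].T+c["t"]; q=p@K.T
    return q[:,:2]/q[:,2:]
E
python3 - <<'E'
from h import *
for cam in ["top","side"]:
    im,d=vision.grab_frame(cam)
    vis=im.copy()
    for t in ["long_roller","short_roller","long_stand","short_stand","screwdriver_mid"]:
        for m in models.masks_of(cam,t):
            if m["p"]<0.3: continue
            P,uv=cloud(cam,d,m["mask"])
            c=np.median(P,0); 
            col=im[m["mask"]].mean(0)
            xy=P[:,:2]-P[:,:2].mean(0); w,V=np.linalg.eigh(xy.T@xy)
            ax=V[:,1]; e=xy@ax
            print(cam,t,round(m["p"],2),m["point"],m["mask"].sum(),"bgr",col.astype(int),"mean",P.mean(0),"z",np.percentile(P[:,2],[2,50,98]),"ax",np.degrees(np.arctan2(ax[1],ax[0])),"ext",np.percentile(e,[1,99]))
            np.save(f"pics/m_{cam}_{t}_{int(m['point'][0])}.npy",m["mask"])
    np.save(f"pics/{cam}1.npy",d)
for cam,cs in [("top",[(192,218),(306,208)]),("side",[(193,200),(280,271)])]:
    im=cv2.imread(f"pics/{cam}0.png")
    cr=[cv2.resize(im[y-35:y+35,x-45:x+45],None,fx=4,fy=4,interpolation=cv2.INTER_CUBIC) for x,y in cs]
    cv2.imwrite(f"pics/crop_{cam}.png",np.hstack(cr))
print(get_state()["time"])
E
```

```text
top long_roller 0.58 [188.6, 220.3] 486 bgr [54 55 57] mean [0.4215 0.2233 0.0362] z [0.0045 0.0387 0.0493] ax 65.78312067383023 ext [-0.0903  0.0949]
top short_roller 0.84 [291.7, 246.1] 299 bgr [ 41  86 156] mean [ 0.3159 -0.1404  0.0348] z [0.     0.0374 0.0484] ax 155.83090994564813 ext [-0.0654  0.0619]
top short_roller 0.8 [347.1, 245.4] 307 bgr [104  90 152] mean [ 0.3161 -0.318   0.0347] z [0.0002 0.0375 0.0489] ax 59.27974518037115 ext [-0.0608  0.0606]
top short_roller 0.79 [303.5, 211.5] 284 bgr [54 56 57] mean [ 0.4537 -0.178   0.0361] z [0.0025 0.0383 0.0482] ax 114.23550071939357 ext [-0.0573  0.0571]
top short_roller 0.73 [213.2, 156.3] 2526 bgr [129 132 127] mean [0.6415 0.1383 0.0975] z [0.0065 0.0166 0.2505] ax 90.93612853242264 ext [-0.0888  0.0895]
top long_stand 0.71 [300.3, 161.1] 3176 bgr [134 136 131] mean [ 0.6117 -0.1449  0.0986] z [0.0066 0.0164 0.2499] ax 90.96368345798813 ext [-0.1186  0.1165]
top long_stand 0.31 [374.5, 175.2] 1364 bgr [90 92 90] mean [ 0.5657 -0.4449  0.0157] z [-0.0002  0.0087  0.0498] ax 177.58677517506376 ext [-0.0679  0.0735]
top sh
[... 1033 characters left out ...]
.0305 0.0435] ax 154.7377604868248 ext [-0.0635  0.0634]
side long_stand 0.64 [327.2, 230.1] 5810 bgr [122 126 125] mean [ 0.6329 -0.1483  0.0771] z [-0.0012  0.0126  0.2449] ax 47.18331206714473 ext [-0.1331  0.3616]
side short_stand 0.93 [270.0, 183.9] 2824 bgr [117 120 120] mean [0.6479 0.1288 0.0845] z [0.0002 0.0244 0.2447] ax 64.38771981437058 ext [-0.0968  0.1284]
side screwdriver_mid 0.66 [230.0, 243.6] 345 bgr [47 47 48] mean [ 0.4109 -0.0179  0.0173] z [0.0036 0.0183 0.026 ] ax -175.576606864982 ext [-0.1164  0.059 ]
side screwdriver_mid 0.66 [324.2, 235.5] 5542 bgr [122 126 125] mean [ 0.6211 -0.1588  0.0828] z [0.0014 0.0128 0.2449] ax 67.45050642828834 ext [-0.1185  0.1381]
0.75
```

```bash
python3 -c "
import cv2,numpy as np
a=cv2.imread('pics/crop_top.png');b=cv2.imread('pics/crop_side.png');cv2.imwrite('pics/crops.png',np.vstack([a,b]))"
```

```text
(no output)
```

View pics/crops.png

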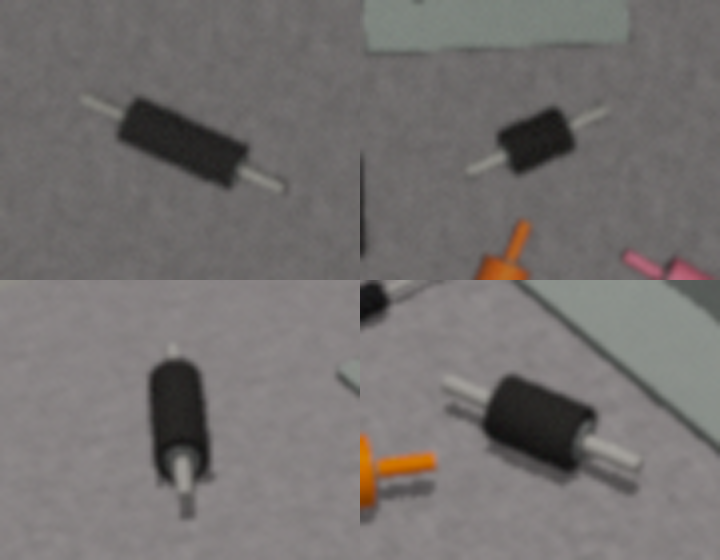

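The crops confirm the choice. Both rollers have a black sleeve and a bare steel shaft, and the left one is long while the right one is short. The top camera reads about 4.5 mm high compared with the side camera. Next I'll fit the stands and rollers from both views.

```bash
cat > fit.py <<'E'
from h import *
from glob import glob
D={c:np.load(f"pics/{c}1.npy") for c in ["top","side"]}
full=np.ones((384,512),bool)
C={c:cloud(c,D[c],full)[0] for c in D}
for c in C:
    P=C[c]; m=(np.abs(P[:,0]-.42)<.15)&(np.abs(P[:,1])<.3)&(np.abs(P[:,2])<.012)
    b=np.median(P[m][:,2]); print(c,"bench z",b); P[:,2]-=b
def rect(P):
    r=cv2.minAreaRect(P[:,:2].astype(np.float32)); return np.array(r[0]),np.array(r[1]),r[2]
for name,(x0,y0,hy,hs) in dict(long=(.60,-.145,.12,.075),short=(.62,.138,.09,.05)).items():
    for c in C:
        P=C[c]; R=(np.abs(P[:,0]-x0-.02)<.14)&(np.abs(P[:,1]-y0)<hy+.025)
        Q=P[R]
        lamp=Q[(Q[:,2]>.235)&(Q[:,2]<.255)]; base=Q[(Q[:,2]>.009)&(Q[:,2]<.016)]
        sup=Q[(Q[:,2]>.04)&(Q[:,2]<.105)&(Q[:,0]<x0+.03)]
        print(name,c,"lamp",len(lamp),rect(lamp),np.median(lamp[:,2]),"base",rect(base))
        for s in (-1,1):
            S=sup[(np.abs(sup[:,1]-y0-s*hs)<.03)]
            print("  sup",s,len(S),np.median(S,0),np.percentile(S[:,1],[3,97]),np.percentile(S[:,0],[3,97]),np.percentile(S[:,2],[97]))
for t,k,Ls in [("long_roller",dict(top=188,side=192),.11),("short_roller",dict(top=303,side=277),.06)]:
    for c in C:
        m=np.load(f"pics/m_{c}_{t}_{k[c]}.npy"); P,_=cloud(c,D[c],m)
        P[:,2]-=dict(top=.0,side=0)[c]
        xy=P[:,:2]; r=rect(xy[P[:,2]>.01]); 
        # sleeve top
        S=P[P[:,2]>np.percentile(P[:,2],97)-.018]
        print(t,c,r,"sleeve mean",S.mean(0),rect(S))
E
python3 fit.py
```

```text
top bench z 0.0022537237063263355
side bench z -6.116486788321981e-05
long top lamp 1122 (array([ 0.6419, -0.1461]), array([0.0461, 0.2396]), 1.7051271200180054) 0.24370571689890502 base (array([ 0.603 , -0.1519]), array([0.2658, 0.2802]), 81.67648315429688)
  sup -1 50 [ 0.6116 -0.219   0.0803] [-0.2254 -0.2161] [0.5893 0.6289] [0.0983]
  sup 1 42 [ 0.6066 -0.071   0.0872] [-0.0772 -0.0672] [0.5842 0.6288] [0.1007]
long side lamp 1125 (array([ 0.6415, -0.1459]), array([0.049 , 0.2408]), 1.4305071830749512) 0.24348687679512854 base (array([ 0.5872, -0.1345]), array([0.2062, 0.269 ]), 1.8747371435165405)
  sup -1 167 [ 0.6098 -0.2253  0.0692] [-0.2273 -0.2166] [0.5916 0.6292] [0.0971]
  sup 1 174 [ 0.6092 -0.0751  0.0681] [-0.078  -0.0662] [0.5875 0.6288] [0.0956]
short top lamp 844 (array([0.669 , 0.1387]), array([0.1777, 0.0458]), 89.28010559082031) 0.2437503495136334 base (array([0.634, 0.136]), array([0.1942, 0.248 ]), 80.96011352539062)
  sup -1 37 [0.6327 0.0878 0.083 ] [0.0836 0.0924] [0.614  0.6478] [0.1003]
  sup 1 45 [0.6336 0.1859 0.082 ] [0.1833 0.1934] [0.615 0.649] [0.10
[... 426 characters left out ...]
031) sleeve mean [0.4211 0.222  0.0404] (array([0.4215, 0.2237]), array([0.1936, 0.0415]), 65.13004302978516)
long_roller side (array([0.4204, 0.2209]), array([0.2013, 0.0438]), 64.96084594726562) sleeve mean [0.416  0.2112 0.0366] (array([0.4208, 0.2216]), array([0.1981, 0.0418]), 65.7308349609375)
short_roller top (array([ 0.4531, -0.1789]), array([0.0435, 0.1244]), 25.808284759521484) sleeve mean [ 0.4542 -0.1801  0.0402] (array([ 0.4534, -0.1804]), array([0.0414, 0.1215]), 25.766860961914062)
short_roller side (array([ 0.4529, -0.1817]), array([0.042, 0.14 ]), 22.170690536499023) sleeve mean [ 0.4503 -0.1871  0.0355] (array([ 0.4539, -0.1832]), array([0.0419, 0.1366]), 22.92620277404785)
```

```bash
cat >> h.py <<'E'
AX=.0200   # roller axis behind TCP (TCP z .002 at pick, axis .022)
def vert(deg):
    a=np.radians(deg); x=np.array([np.cos(a),np.sin(a),0]); z=np.array([0,0,-1.])
    return np.c_[x,np.cross(z,x),z]
def lean(deg,yaw=0,flip=False):
    a=np.radians(deg); s,c=np.sin(a),np.cos(a)
    R=np.array([[0,c,s],[1,0,0],[0,s,-c]],float)
    if flip: R=R@np.diag([-1,-1,1.])
    return Rot.from_euler("z",yaw,degrees=True).as_matrix()@R
def q(R): return Rot.from_matrix(R).as_quat(scalar_first=True)
def tcp(axispt,R): return np.asarray(axispt,float)+R[:,2]*AX
LONG=dict(mid=[.4206,.2217,.022],ang=65.3,seat=[.6142,-.1467,.085],yaw=1.5)
SHORT=dict(mid=[.4533,-.1812,.022],ang=114.3,seat=[.642,.1378,.085],yaw=0)
E
python3 - <<'E'
from h import *
for nm,o in (("L",LONG),("S",SHORT)):
  for fl in (0,1):
    R=vert(o["ang"]+180*fl); p=tcp(o["mid"],R)
    print(nm,fl,"pick",ctrl.ik(p,q(R)),"hover",ctrl.ik(p+[0,0,.15],q(R)))
    for L in (35,40):
        R=lean(L,o["yaw"],fl); p=tcp(o["seat"],R)
        print("   place",L,ctrl.ik(p,q(R)),ctrl.ik(p+[-.1,0,.08],q(R)))
E
```

```text
L 0 pick [-0.6303  0.6215  0.1397  2.1483 -0.2178  0.3846 -0.7453] hover [-0.7139  0.3764  0.2441  2.0004 -0.1268  0.779  -0.8269]
   place 35 [ 0.8303  0.7153 -0.8279  2.2143  2.2008  0.3958 -1.8081] [ 1.0956  0.4847 -1.0222  2.3599  1.9831  0.2698 -1.6338]
   place 40 [ 0.949   0.8272 -1.0265  2.2799  2.3071  0.5956 -1.84  ] [ 1.1127  0.5105 -1.0247  2.4306  2.459   0.3517 -2.078 ]
L 1 pick [-0.2616  0.6399 -0.4106  2.1439  0.5637  0.4625  1.5981] hover [-0.1651  0.3978 -0.5148  1.9937  0.2652  0.8151  1.8806]
   place 35 [ 0.6634  0.6387 -0.551   2.2161  2.6292  0.2701  0.8656] [ 1.1148  0.498  -1.0572  2.3597  1.9455  0.2916  1.5454]
   place 40 [ 0.6777  0.6634 -0.5481  2.2828  2.9111  0.4139  0.6137] [ 0.8751  0.4089 -0.6457  2.4326  3.1379  0.2863  0.3837]
S 0 pick [ 0.2676  0.6283  0.0935  2.1152 -0.1402  0.4037  0.8965] hover [-0.1251  0.4564  0.6616  1.9733 -0.3741  0.8345  1.1667]
   place 35 [ 0.3641  0.9309 -1.2261  2.1566  1.8453  1.0837 -1.9182] [ 0.367   0.605  -1.225   2.3133  1.6556  0.9038 -2.0094]
   place 40 [ 0.3473  0.958  -1.2262  2.2249  1.9826  1.1682 -2.0432] [ 0.3289  0.6265 -1.2251  2.3858  1.8035  0.9945 -2.1799]
S 1 pick [-0.2336  0.8537  0.9503  2.1211 -1.0758  0.7709 -1.282 ] hover [-0.373   0.6414  1.1521  1.9757 -0.7064  1.0013 -1.5954]
   place 35 [-0.1666  0.6151 -0.2712  2.1632  2.1093  0.4098  0.7583] [-0.354   0.3593 -0.1173  2.3215  1.897   0.3112  0.8633]
   place 40 [-0.1417  0.6425 -0.3355  2.2309  2.2969  0.5717  0.5655] [-0.3004  0.3816 -0.2296  2.3929  2.153   0.4721  0.5802]
```

Run:
```python
from h import *
t0=get_state()["time"]
R=vert(LONG["ang"]); p=tcp(LONG["mid"],R)
ctrl.movep(p+[0,0,.14],q(R))
s=get_state(); print(s["time"]-t0,s["tcp_pos"],p,s["qpos"])
im,d=vision.grab_frame("wrist"); cv2.imwrite("pics/w1.png",im); np.save("pics/w1.npy",d)
```

```text
1.6417000000000002 [0.4205 0.2232 0.1421] [0.4206 0.2217 0.002 ] [-0.7121  0.3907  0.2399  2.0123 -0.1337  0.7526 -0.8199]
```

View pics/w1.png

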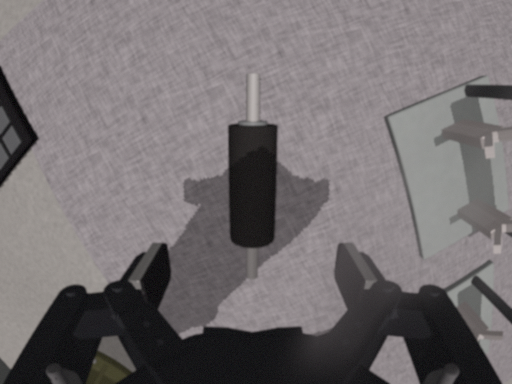

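The wrist view shows the long roller squarely between the fingers, with its sleeve from (252,122) to (252,245) and its axis vertical in the picture. I'll check that numerically with the wrist camera and then grasp.

```bash
cat >> h.py <<'E'
def wcloud(d,mask,s):
    c=vision.camera_info("wrist"); K=c["mtx"]; H=c["hand_eye"]
    v,u=np.nonzero(mask&(d>0)); z=d[v,u]
    a=(u-K[0,2])/K[0,0]; b=(v-K[1,2])/K[1,1]; th=np.hypot(a,b)+1e-9
    P=np.c_[a/th*np.tan(th)*z,b/th*np.tan(th)*z,z]
    T=P@H[:3,:3].T+H[:3,3]
    R=Rot.from_quat(s["eef_rot"],scalar_first=True).as_matrix()
    return T@R.T+s["tcp_pos"], T
def look(target,name=None):
    s=get_state(); im,d=vision.grab_frame("wrist")
    out=[]
    for m in models.masks_of("wrist",target):
        if m["p"]<.3: continue
        P,T=wcloud(d,m["mask"],s); out.append((m,P,T))
    if name: cv2.imwrite(f"pics/{name}.png",im)
    return im,d,s,out
E
python3 - <<'E'
from h import *
im,d,s,out=look("long_roller")
for m,P,T in out:
    r=cv2.minAreaRect(P[:,:2].astype(np.float32)); print(m["p"],m["point"],m["mask"].sum(),r,"z",np.percentile(P[:,2],[2,50,98]))
    S=P[P[:,2]>.025]; print("sleeve",cv2.minAreaRect(S[:,:2].astype(np.float32)),S.mean(0))
    print("bench?",np.median(wcloud(d,np.pad(np.ones((40,40),bool),((20,324),(100,372))),s)[0][:,2]))
E
```

```text
0.67 [251.9, 182.5] 7161 ((0.41956818103790283, 0.21595951914787292), (0.22190752625465393, 0.049738142639398575), 65.6600570678711) z [0.0025 0.0404 0.0454]
sleeve ((0.42345139384269714, 0.2238541841506958), (0.19988131523132324, 0.04358359053730965), 65.38135528564453) [0.4263 0.2305 0.0388]
bench? 0.0020577203779311437
```

Run:
```python
from h import *
R=vert(LONG["ang"]); p=tcp([.4220,.2227,.022],R)
ctrl.movel(p+[0,0,.03],R if False else None,max_speed=.2) if False else ctrl.movep(p+[0,0,.05],q(R))
ctrl.movel(p,max_speed=.08)
s=get_state(); print(s["time"],s["tcp_pos"],p,s["contact_force"])
ctrl.close_gripper(60)
s=get_state(); print("w",s["width"],s["contact_force"])
ctrl.movel(p+[0,0,.16],max_speed=.15)
s=get_state(); print(s["time"],"w",s["width"],s["tcp_pos"],s["contact_force"])
im,d,s,out=look("long_roller","w2")
for m,P,T in out:
    S=T; print(m["p"],m["point"],m["mask"].sum(),"tool-frame pct x",np.percentile(S[:,0],[1,5,50,95,99]),"y",np.percentile(S[:,1],[2,50,98]),"z",np.percentile(S[:,2],[2,50,98]))
im,d=vision.grab_frame("side"); cv2.imwrite("pics/s2.png",im)
```

```text
3.7667 [0.4224 0.2228 0.0025] [0.422  0.2227 0.002 ] [ 0.4754 -0.1149  0.0879]
w 0.04237376027675942 [-1.5445  0.7387  6.6688]
5.4583 w 0.04221498500123851 [0.4214 0.2224 0.1612] [ 0.6878 -0.1846 -4.2866]
```

View pics/w2.png

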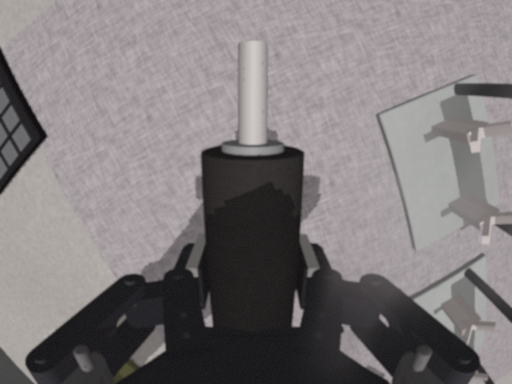

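View pics/s2.png

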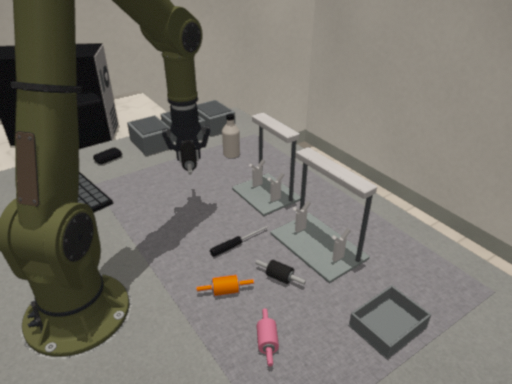

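The roller is held straight, with the shaft tip at (252,42) and the sleeve end at (252,148). I'll compute its offset along the hand from those two edges.

```bash
cat >> h.py <<'E'
def ray_tool(u,v,ztool):
    c=vision.camera_info("wrist"); K=c["mtx"]; H=c["hand_eye"]
    a=(u-K[0,2])/K[0,0]; b=(v-K[1,2])/K[1,1]; th=np.hypot(a,b)+1e-9
    r=H[:3,:3]@np.array([a/th*np.sin(th),b/th*np.sin(th),np.cos(th)])
    return H[:3,3]+r*(ztool-H[2,3])/r[2]
E
python3 - <<'E'
from h import *
s=get_state(); im,d=vision.grab_frame("wrist")
col=im[:,246:260].mean((1,2)); 
P=lambda v:wcloud(d[:],np.pad(np.ones((1,5),bool),((v,383-v),(250,257))),s)[1].mean(0)
for v in range(36,50,2): print(v,col[v].round(),P(v))
for v in range(140,160,3): print(v,col[v].round(),P(v))
print("tip ray @-.02",ray_tool(252,41,-.02),"@-.024(tip top rim ~)",ray_tool(252,41,-.026))
print("sleeve end ray @-.042",ray_tool(252,151,-.042))
E
```

```text
36 162.0 [0.1444 0.002  0.1587]
38 160.0 [0.1425 0.002  0.16  ]
40 169.0 [ 0.1014  0.0018 -0.0258]
42 191.0 [ 0.1005  0.002  -0.0261]
44 192.0 [ 0.0996  0.002  -0.0265]
46 193.0 [ 0.0989  0.002  -0.026 ]
48 193.0 [ 0.098   0.002  -0.0262]
140 192.0 [ 0.0614  0.002  -0.0267]
143 185.0 [ 0.0602  0.002  -0.0264]
146 103.0 [ 0.0595  0.002  -0.0301]
149 160.0 [ 0.0589  0.002  -0.0333]
152 159.0 [ 0.0577  0.002  -0.0332]
155 96.0 [ 0.0569  0.002  -0.0349]
158 24.0 [ 0.0569  0.002  -0.0408]
tip ray @-.02 [ 0.1022  0.002  -0.02  ] @-.024(tip top rim ~) [ 0.1009  0.002  -0.026 ]
sleeve end ray @-.042 [ 0.0596  0.002  -0.042 ]
```

Run:
```python
from h import *
print(get_state()["qpos"])
for fl in (0,):
  for L in (32,36,40,45):
    R=lean(L,1.5,fl)
    for off in ([0,0,0],[0,0,.04],[-.05,0,.07],[-.1,0,.08],[-.1,0,.15],[-.05,0,.2],[-.1,.1,.2]):
        print(L,off,ctrl.ik(tcp(np.add(LONG["seat"],off),R),q(R)))
```

```text
[-0.7255  0.3673  0.2589  1.9836 -0.1273  0.8074 -0.826 ]
32 [0, 0, 0] [ 0.8257  0.7091 -0.839   2.1724  1.9439  0.3754 -1.5671]
32 [0, 0, 0.04] [ 1.0219  0.8011 -1.2255  2.138   1.6364  0.6337 -1.2314]
32 [-0.05, 0, 0.07] [ 0.897   0.5006 -0.8291  2.2233  1.5798  0.2233 -1.2527]
32 [-0.1, 0, 0.08] [ 1.0846  0.4784 -1.0254  2.317   1.6209  0.2696 -1.2877]
32 [-0.1, 0, 0.15] [ 0.3508  0.2003  0.0096  2.2227 -0.818   0.2795  1.1295]
32 [-0.05, 0, 0.2] [ 0.0909  0.2048  0.2751  2.0475 -0.6179  0.4394  0.8756]
32 [-0.1, 0.1, 0.2] [-0.3501  0.0876  0.4724  2.1988 -0.3527  0.328   0.439 ]
36 [0, 0, 0] [ 0.9781  0.852  -1.1195  2.2263  2.028   0.6161 -1.5748]
36 [0, 0, 0.04] [ 1.0025  0.7601 -1.1351  2.1956  1.8718  0.5413 -1.4598]
36 [-0.05, 0, 0.07] [ 1.1048  0.6561 -1.1928  2.2788  1.8258  0.4798 -1.455 ]
36 [-0.1, 0, 0.08] [ 1.223   0.6101 -1.2834  2.373   1.848   0.4663 -1.4931]
36 [-0.1, 0, 0.15] [ 1.3005  0.3763 -1.2241  2.2724  1.1488  0.2324 -0.8278]
36 [-0.05, 0, 0.2] [ 0.2827  0.1877  0.0603  2.1051 -0.7367  0.3346  1.0045]
36 [-0.1, 0.1, 0.2] [-0.1648  0.0692  0.2713  2.2576 -0.
[... 332 characters left out ...]
0, 0.15] [ 1.316   0.3785 -1.216   2.33    1.7235  0.1779 -1.3833]
40 [-0.05, 0, 0.2] [ 0.4718  0.1834 -0.1445  2.1622 -0.9971  0.245   1.2772]
40 [-0.1, 0.1, 0.2] [-0.7731  0.0984  0.9582  2.3231 -1.2501  0.2065  1.3527]
45 [0, 0, 0] [ 1.058   1.0151 -1.2706  2.3414  2.3129  0.8539 -1.7275]
45 [0, 0, 0.04] [ 1.0969  0.9382 -1.3327  2.316   2.1913  0.7932 -1.6595]
45 [-0.05, 0, 0.07] [ 1.1853  0.8189 -1.3673  2.4028  2.184   0.7186 -1.7262]
45 [-0.1, 0, 0.08] None
45 [-0.1, 0, 0.15] [ 1.3313  0.4021 -1.2178  2.4011  2.4602  0.2404 -2.0917]
45 [-0.05, 0, 0.2] [ 0.7377  0.1983 -0.4361  2.2325  4.6212  0.1746  1.963 ]
45 [-0.1, 0.1, 0.2] [-0.4107  0.0719  0.5582  2.3974  4.1322  0.1782  2.254 ]
```

To check the joint paths before moving, I'll calibrate a forward model from `ik` samples.

```bash
cat > fk.py <<'E'
import numpy as np
from scipy.spatial.transform import Rotation as Rot
def fk(prm,Q):
    """POE: w (7x3), p (7x3), R0 rotvec, t0 ; returns R (n), pos (n,3)"""
    w=prm[:21].reshape(7,3); p=prm[21:42].reshape(7,3)
    w=w/np.linalg.norm(w,axis=1)[:,None]
    Q=np.atleast_2d(Q); n=len(Q)
    R=Rot.from_rotvec(np.tile(prm[42:45],(n,1))); t=np.tile(prm[45:48],(n,1))
    for i in range(6,-1,-1):
        E=Rot.from_rotvec(Q[:,i:i+1]*w[i])
        t=E.apply(t-p[i])+p[i]; R=E*R
    return R,t
E
cat > cal.py <<'E'
from h import *
from fk import *
from scipy.optimize import least_squares
t0=get_state()["time"]; rng=np.random.default_rng(0)
S=[]
for k in range(400):
    pos=np.array([rng.uniform(.3,.7),rng.uniform(-.4,.4),rng.uniform(.1,.45)])
    R=vert(rng.uniform(-180,180))@Rot.from_euler("xyz",rng.uniform(-.7,.7,3)).as_matrix()
    try: a=ctrl.ik(pos,q(R))
    except Exception as e: a=None
    if a is not None: S.append((a,pos,Rot.from_matrix(R).as_quat()))
print(len(S),get_state()["time"]-t0)
Q=np.array([s[0] for s in S]);X=np.array([s[1] for s in S]);G=Rot.from_quat([s[2] for s in S])
np.savez("cal.npz",Q=Q,X=X,G=G.as_quat())
import itertools
best=None
base=np.array([[0,0,1],[0,1,0],[0,0,1],[0,1,0],[0,0,1],[0,1,0],[0,0,1.]])
def ores(x,n=None):
    pr=np.r_[x[:21],np.zeros(21),x[21:24],0,0,0]; R,_=fk(pr,Q[:n]); return (R*G[:n].inv()).as_rotvec().ravel()
cands=[]
for sg in itertools.product([1,-1],repeat=6):
    w=base*np.r_[-1,sg][:,None]
    # best R0: mean of E^-1 G
    R,_=fk(np.r_[w.ravel(),np.zeros(21),0,0,0,0,0,0],Q)
    R0=(R.inv()*G).mean(); x=np.r_[w.ravel(),R0.as_rotvec()]
    cands.append((np.mean(ores(x)**2),x))
cands.sort(key=lambda c:c[0])
for c,x in cands[:8]:
    r=least_squares(ores,x,max_nfev=60); 
    if best is None or r.cost<best.cost: best=r
    print(c,r.cost)
    if r.cost<1e-2: break
def full(x):
    R,t=fk(x,Q); return np.r_[(R*G.inv()).as_rotvec().ravel(),(t-X).ravel()]
x0=np.r_[best.x[:21],np.zeros(21),best.x[21:24],0,0,1]
r=least_squares(full,x0); print("full",r.cost,np.abs(full(r.x)).max()); np.save("fk.npy",r.x)
st=get_state(); R,t=fk(r.x,st["qpos"]); print(t,st["tcp_pos"],R.as_quat(scalar_first=True),st["eef_rot"])
print(r.x[:21].reshape(7,3))
E
time python3 cal.py
```

```text
348 0.0
1.417747617473915e-22 7.400642563213836e-20
full 1.528125211375883e-19 9.612299844974359e-11
[[0.4217 0.2225 0.1613]] [0.4217 0.2225 0.1613] [[ 0.      0.842   0.5395 -0.0007]] [ 0.      0.842   0.5395 -0.0007]
[[-0.     -0.     -1.3988]
 [-0.      2.6302 -0.    ]
 [-0.      0.     -1.267 ]
 [-0.      0.31   -0.    ]
 [-0.      0.     -1.4661]
 [-0.      0.7827  0.    ]
 [-0.      0.     -1.8068]]
real	0m15.701s
user	0m7.738s
sys	0m0.349s
```

```bash
cat >> h.py <<'E'
from fk import fk
from scipy.optimize import least_squares
PRM=np.load("fk.npy")
LO=np.array([-3.08,-.24,-1.43,0,-1.52,.17,-2.89])+.04; HI=np.array([3.08,2.05,1.35,2.5,4.66,1.96,2.89])-.04
def solve(pos,R,seed,reg=1e-3):
    G=Rot.from_matrix(R)
    def f(x,rg):
        r,t=fk(PRM,x); return np.r_[10*(t[0]-pos),(r*G.inv()).as_rotvec().ravel(),rg*(x-seed)]
    x=np.clip(seed,LO,HI)
    x=least_squares(lambda x:f(x,.01),x,bounds=(LO,HI)).x
    x=least_squares(lambda x:f(x,1e-5),x,bounds=(LO,HI)).x
    e=np.abs(f(x,0)[:6]).max()
    return x,e
def path(q0,q1,half,n=13):
    """axis mid, end z's, lean along joint line"""
    out=[]
    for a in np.linspace(0,1,n):
        r,t=fk(PRM,(1-a)*q0+a*q1); M=r.as_matrix()[0]; m=t[0]-M[:,2]*AX
        out.append(np.r_[a,m,(m+M[:,0]*half)[2],(m-M[:,0]*half)[2],t[0][2],np.degrees(np.arccos(-M[2,2]))])
    return np.array(out)
E
python3 - <<'E'
from h import *
qc=get_state()["qpos"]
seat=np.array(LONG["seat"])
for sd in ([.98,.80,-1.0,2.25,2.1,.5,-1.65],[.7,.66,-.55,2.25,2.1,.5,-1.65]):
  for L in (36,40):
    R=lean(L,1.5); sh=-R[:,0]*.0013
    qp,e=solve(tcp(seat,R)+sh,R,np.array(sd)); print(L,"place",qp,e)
    s=qp
    for off in ([0,0,.035],[-.05,0,.05],[-.09,0,.07]):
        s,e=solve(tcp(seat+off,R)+sh,R,s); print("   ",off,s,e)
    pt=path(qc,s,.1); print(pt)
E
```

```text
36 place [ 0.9331  0.7974 -1.0133  2.2256  2.0984  0.5299 -1.6639] 5.867752117527658e-10
    [0, 0, 0.035] [ 0.9306  0.698  -0.9806  2.1995  1.9792  0.4271 -1.5851] 9.339073958614108e-11
    [-0.05, 0, 0.05] [ 1.0272  0.6405 -1.0513  2.2993  2.0203  0.4214 -1.6414] 4.992317670371449e-11
    [-0.09, 0, 0.07] [ 1.1173  0.5602 -1.0972  2.3639  2.0215  0.3662 -1.6577] 1.1389167386965937e-11
[[ 0.      0.4217  0.2225  0.1813  0.1812  0.1814  0.1613  0.0828]
 [ 0.0833  0.4401  0.16    0.1632  0.1556  0.1709  0.1433  5.3515]
 [ 0.1667  0.4563  0.1026  0.149   0.1355  0.1624  0.1292  9.6531]
 [ 0.25    0.4707  0.0512  0.1373  0.1199  0.1547  0.1178 12.9758]
 [ 0.3333  0.4837  0.0062  0.1277  0.1081  0.1472  0.1084 15.4269]
 [ 0.4167  0.4953 -0.0322  0.1197  0.0996  0.1398  0.1006 17.2053]
 [ 0.5     0.5056 -0.0641  0.1138  0.0946  0.1329  0.0948 18.6098]
 [ 0.5833  0.5144 -0.0897  0.1104  0.0935  0.1272  0.0916 20.0187]
 [ 0.6667  0.5216 -0.1097  0.1103  0.0966  0.124   0.0917 21.8197]
 [ 0.75    0.5266 -0.1246  0.1144  0.1045  0.1242  0.0961 24.3007]
 [ 0.8333  0.5291 -0.1354  0.1231  0.117
[... 3246 characters left out ...]
1313  0.1651  0.1287 11.9953]
 [ 0.25    0.4704  0.0298  0.1373  0.1153  0.1593  0.1181 16.2169]
 [ 0.3333  0.4842 -0.0192  0.1283  0.1034  0.1533  0.1095 19.352 ]
 [ 0.4167  0.4971 -0.0598  0.1208  0.095   0.1466  0.1022 21.5858]
 [ 0.5     0.5086 -0.0921  0.1148  0.09    0.1396  0.0964 23.2167]
 [ 0.5833  0.5185 -0.1164  0.111   0.0888  0.1332  0.0928 24.6444]
 [ 0.6667  0.5263 -0.1333  0.1103  0.092   0.1287  0.0924 26.3107]
 [ 0.75    0.5314 -0.1438  0.1139  0.1003  0.1275  0.0963 28.5906]
 [ 0.8333  0.5332 -0.149   0.1224  0.1138  0.131   0.1054 31.6785]
 [ 0.9167  0.531  -0.15    0.1363  0.1324  0.1401  0.12   35.5481]
 [ 1.      0.5242 -0.148   0.155   0.155   0.155   0.1397 40.    ]]
```

Run:
```python
from h import *
seat=np.array(LONG["seat"]); R=lean(36,1.5); sh=-R[:,0]*.0013
qp,e=solve(tcp(seat,R)+sh,R,np.array([.7,.66,-.55,2.25,2.1,.5,-1.65]))
Qs=[qp];s=qp
for off in ([0,0,.035],[-.05,0,.05],[-.09,0,.07]):
    s,e=solve(tcp(seat+off,R)+sh,R,s); Qs.append(s)
np.save("longQ.npy",Qs)
ctrl.set_joints(Qs[3]); 
s=get_state(); print(s["time"],s["tcp_pos"],"want",tcp(seat+[-.09,0,.07],R)+sh,s["width"],s["contact_force"])
im,d=vision.grab_frame("wrist"); cv2.imwrite("pics/w3.png",im); np.save("pics/w3.npy",d)
im2,d=vision.grab_frame("side"); cv2.imwrite("pics/s3.png",im2)
P,T=wcloud(np.load("pics/w3.npy"),np.ones((384,512),bool),s)
for s_ in (-1,1):
    m=(np.abs(P[:,1]+.1467-s_*.075)<.03)&(P[:,2]>.04)&(P[:,2]<.11)&(P[:,0]>.575)&(P[:,0]<.65)
    S=P[m]; print(s_,len(S),S.mean(0) if len(S) else 0,np.percentile(S,[2,98],axis=0) if len(S) else 0)
```

```text
7.675 [ 0.5363 -0.1475  0.1389] want [ 0.536  -0.1477  0.1388] 0.04250165390234067 [ 0.4088  0.2821 -3.3013]
-1 0 0 0
1 800 [ 0.6153 -0.0705  0.0907] [[ 0.5856 -0.0754  0.0759]
 [ 0.638  -0.0654  0.1015]]
```

View pics/w3.png

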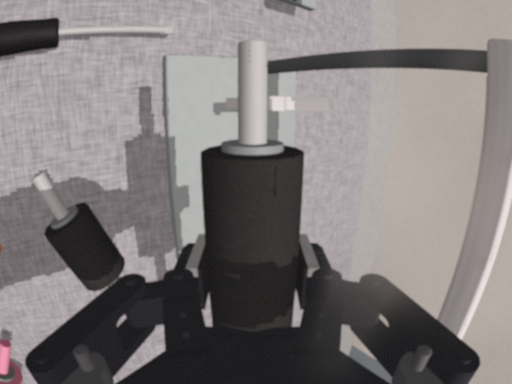

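View pics/s3.png

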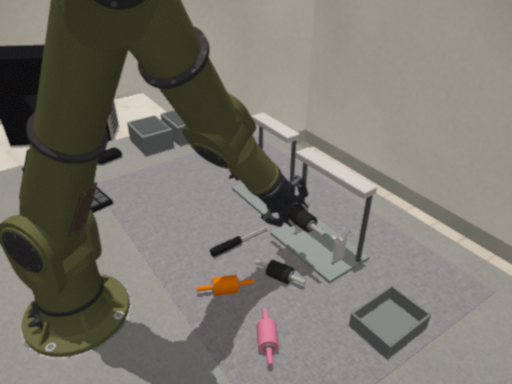

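The wrist view shows the left support at about (285,103), with a y centre of −0.0704. That puts the seat at (0.613, −0.146), within 1.3 mm of the fixed cameras. Next I'll lower it with force monitoring.

```bash
cat >> h.py <<'E'
def lower(Q0,seat,R,sh,z0=.03,maxdown=.004,fz=18):
    base=get_state()["contact_force"].copy(); s0=Q0
    z=z0; seat=np.array(seat,float)
    while True:
        step=.010 if z>.0125 else .0015
        z-=step
        if z<-maxdown: print("limit reached"); break
        ctrl.movel(tcp(seat+[0,0,z],R)+sh,max_speed=.06 if step>.002 else .03)
        s=get_state(); f=s["contact_force"]-base
        if z<.008: print("z %.4f"%z,f,"axis",s["tcp_pos"]-R[:,2]*AX-sh,"w %.4f"%s["width"],"t %.2f"%s["time"])
        if f[2]>fz or np.linalg.norm(f)>35: print("contact"); break
    return f
E
python3 - <<'E'
from h import *
Qs=np.load("longQ.npy"); R=lean(36,1.5); sh=-R[:,0]*.0013
ctrl.set_joints(Qs[2]); ctrl.set_joints(Qs[1])
s=get_state(); print(s["time"],s["contact_force"])
f=lower(Qs[1],[.6135,-.1462,.085],R,sh)
E
```

```text
8.4 [-0.1873 -0.5241 -4.6672]
z 0.0070 [-0.0873  0.7918  1.1355] axis [ 0.6135 -0.1462  0.092 ] w 0.0426 t 9.62
z 0.0055 [ 0.1885  0.2128 -0.0517] axis [ 0.6134 -0.1462  0.0903] w 0.0422 t 9.87
z 0.0040 [-0.648  -0.5319  1.3267] axis [ 0.6135 -0.1462  0.0889] w 0.0423 t 10.12
z 0.0025 [ 0.3895 -0.136   1.4657] axis [ 0.6136 -0.1462  0.0874] w 0.0422 t 10.37
z 0.0010 [0.7485 1.1901 3.6884] axis [ 0.6141 -0.1462  0.0865] w 0.0423 t 10.62
z -0.0005 [1.8983 0.3248 9.151 ] axis [ 0.6148 -0.1462  0.0857] w 0.0428 t 10.87
z -0.0020 [-5.6639 -0.4149 21.3739] axis [ 0.615  -0.1463  0.0853] w 0.0424 t 11.12
contact
```

Contact began at an axis height of about 0.0865, and the V pulled it to x = 0.615. I'll take off the side load and look before letting go.

Run:
```python
from h import *
R=lean(36,1.5); sh=-R[:,0]*.0013
ctrl.movel(tcp([.6150,-.1462,.0842],R)+sh,max_speed=.03); ctrl.pause(.3)
s=get_state(); print(s["time"],s["contact_force"],s["tcp_pos"]-R[:,2]*AX-sh)
im,d=vision.grab_frame("wrist"); cv2.imwrite("pics/w4.png",im)
im2,d=vision.grab_frame("side"); cv2.imwrite("pics/s4.png",cv2.resize(im2[150:320,220:420],None,fx=4,fy=3.5))
```

```text
11.6667 [-7.771  -1.2532 15.0467] [ 0.615  -0.1462  0.0854]
```

View pics/w4.png

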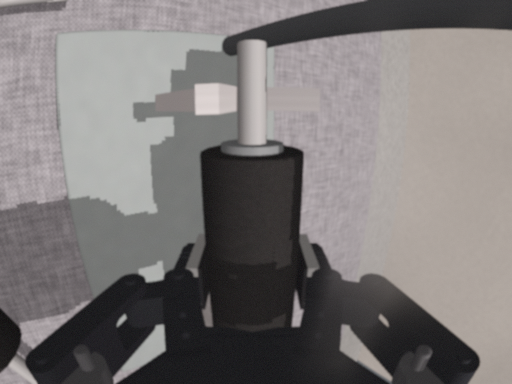

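View pics/s4.png

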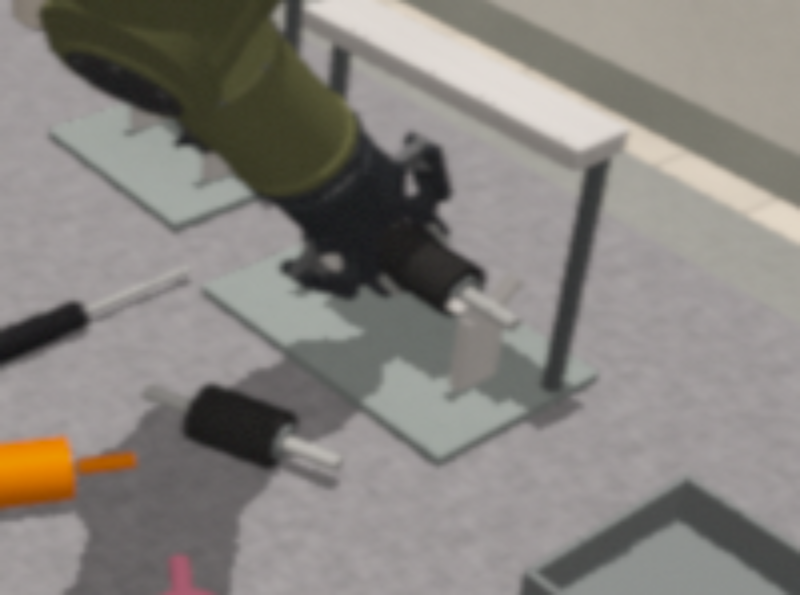

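Both views show the shaft lying in the V: at the −y support in the side crop (475,310), and at the +y support in the wrist view (252,100). I'll unload it slightly, release, and back out along the tool axis.

Run:
```python
from h import *
R=lean(36,1.5); sh=-R[:,0]*.0013
ctrl.movel(tcp([.6143,-.1462,.0850],R)+sh,max_speed=.03); ctrl.pause(.2)
s=get_state(); print(s["time"],s["contact_force"],s["tcp_pos"]-R[:,2]*AX-sh)
ctrl.ungrasp(); ctrl.pause(.2)
s=get_state(); print(s["time"],s["contact_force"],s["width"])
ctrl.movel(s["tcp_pos"]-R[:,2]*.13,max_speed=.15)
s=get_state(); print(s["time"],s["contact_force"],s["qpos"])
im,d=vision.grab_frame("wrist"); cv2.imwrite("pics/w5.png",im)
im2,d=vision.grab_frame("side"); cv2.imwrite("pics/s5.png",cv2.resize(im2[150:320,220:420],None,fx=4,fy=3.5)); cv2.imwrite("pics/s5f.png",im2)
```

```text
12.2167 [ 0.1331 -1.7149  4.8188] [ 0.6149 -0.1462  0.0855]
12.9167 [-0.1382 -0.0725  0.1605] 0.08539855745717419
14.375 [ 0.8142 -0.0406  1.6866] [ 1.0485  0.4275 -0.9417  2.2905  1.7877  0.1782 -1.4468]
```

View pics/w5.png

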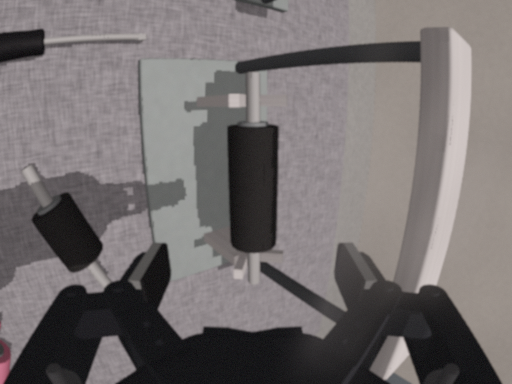

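View pics/s5.png

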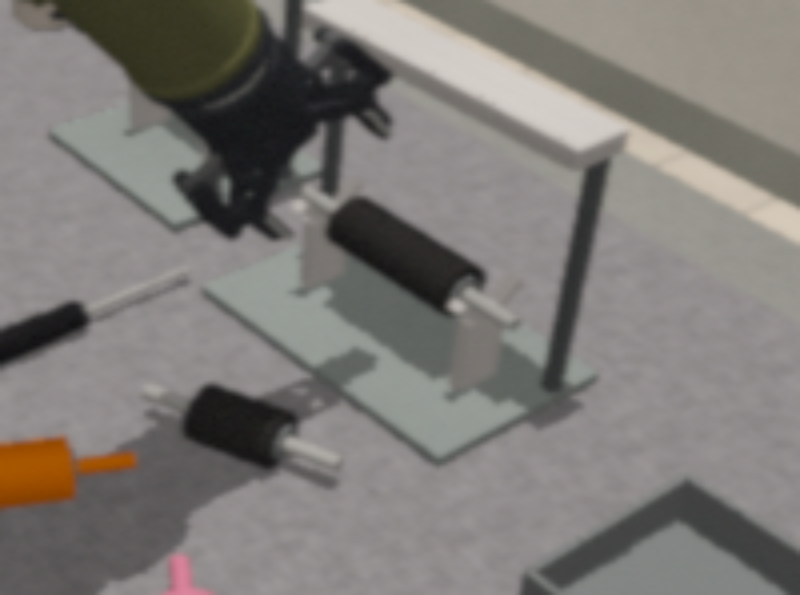

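The long roller is seated, with both shaft ends in the Vs and the sleeve centred between the supports at wrist rows 102 and 252. The short roller is undisturbed at its place. Now I'll plan the short one.

```bash
cat > plan.py <<'E'
from h import *
qc=get_state()["qpos"]; rng=np.random.default_rng(1)
LO[5]=.25; HI[3]=2.44
seat=np.array(SHORT["seat"]); mid=np.array(SHORT["mid"])
res=[]
for fl in (0,1):
    Rp=vert(SHORT["ang"]+180*fl); Rl=lean(36,0,bool(fl))
    for k in range(40):
        sd=rng.uniform(LO,HI); sd[0]=rng.uniform(-1.2,1.2); sd[3]=2.2; sd[1]=.6;sd[5]=.5
        qp,e=solve(tcp(seat,Rl),Rl,sd)
        if e>1e-4: continue
        qh,e=solve(tcp(seat+[-.09,0,.07],Rl),Rl,qp)
        if e>1e-4: continue
        g,e1=solve(tcp(mid+[0,0,.16],Rp),Rp,qh)
        if e1>1e-4: continue
        gp,e2=solve(tcp(mid,Rp),Rp,g)
        if e2>1e-4: continue
        cost=np.abs(g-qh).max()+.5*np.abs(qc-g).max()
        pz=path(g,qh,.07)
        res.append((cost+np.abs(qp-qh).max()+np.abs(g-gp).max(),fl,qp,qh,g,gp,pz[:,4:7].min()))
res.sort(key=lambda r:r[0])
for r in res[:6]:
    print("cost %.2f fl %d minz %.3f"%(r[0],r[1],r[6]));[print("   ",x) for x in r[2:6]]
import pickle; pickle.dump(res[:10],open("plan.pkl","wb"))
E
time python3 plan.py
```

```text
cost 3.11 fl 0 minz 0.132
    [ 0.3664  0.9456 -1.2419  2.1705  1.873   1.1139 -1.9385]
    [ 0.4085  0.7462 -1.3795  2.3176  1.6953  1.0986 -2.0161]
    [ 1.1535  0.7142 -1.39    1.9454  0.7733  1.1744 -0.1162]
    [ 1.0247  0.9323 -1.1934  2.106   1.1196  0.9782 -0.3913]
cost 3.12 fl 0 minz 0.133
    [ 0.3582  0.9299 -1.2176  2.1706  1.8743  1.0897 -1.9482]
    [ 0.401   0.7282 -1.3528  2.3176  1.6985  1.0708 -2.0217]
    [ 1.1535  0.7142 -1.39    1.9454  0.7733  1.1744 -0.1162]
    [ 1.0247  0.9323 -1.1934  2.106   1.1196  0.9782 -0.3913]
cost 3.14 fl 0 minz 0.134
    [ 0.3337  0.8896 -1.1515  2.1709  1.8793  1.0264 -1.9747]
    [ 0.3768  0.6814 -1.2789  2.3179  1.708   0.9977 -2.0372]
    [ 1.1535  0.7142 -1.39    1.9454  0.7733  1.1744 -0.1162]
    [ 1.0247  0.9323 -1.1934  2.106   1.1196  0.9782 -0.3913]
cost 3.15 fl 0 minz 0.135
    [ 0.3218  0.8724 -1.1217  2.171   1.8821  0.9989 -1.9867]
    [ 0.3642  0.6615 -1.2449  2.318   1.7127  0.9661 -2.0444]
    [ 1.1535  0.7142 -1.39    1.9454  0.7733  1.1744 -0.1162]
    [ 1.0247  0.9323 -1.1934  2.106   1.1196  0.9782 -0.3913]
cost 3.16 fl 0 minz 0.135
    [ 0.3156  0.8641 -1.1068  2.1711  1.8837  0.9854 -1.9927]
    [ 0.3574  0.6518 -1.2278  2.318   1.7152  0.9506 -2.0481]
    [ 1.1535  0.7142 -1.39    1.9454  0.7733  1.1744 -0.1162]
    [ 1.0247  0.9323 -1.1934  2.106   1.1196  0.9782 -0.3913]
cost 3.21 fl 0 minz 0.136
    [ 0.2328  0.7777 -0.9301  2.172   1.9094  0.8373 -2.0656]
    [ 0.2598  0.5535 -1.0207  2.319   1.7488  0.7849 -2.0947]
    [ 1.1535  0.7142 -1.39    1.9454  0.7733  1.1744 -0.1162]
    [ 1.0247  0.9323 -1.1934  2.106   1.1196  0.9782 -0.3913]h.py:67: RuntimeWarning: invalid value encountered in arccos
  out.append(np.r_[a,m,(m+M[:,0]*half)[2],(m-M[:,0]*half)[2],t[0][2],np.degrees(np.arccos(-M[2,2]))])

real	0m33.689s
user	0m34.104s
sys	0m0.207s
```

```bash
cat > plan2.py <<'E'
from h import *
import pickle
qc=get_state()["qpos"]; LO[5]=.25; HI[3]=2.44; LO[2]=-1.2
r=pickle.load(open("plan.pkl","rb"))[5]
mid=np.array(SHORT["mid"]); Rp=vert(SHORT["ang"]); Rl=lean(36,0); seat=np.array(SHORT["seat"])
qp,e0=solve(tcp(seat,Rl),Rl,r[2]); 
q1,e1=solve(tcp(seat+[0,0,.035],Rl),Rl,qp); q2,e2=solve(tcp(seat+[-.05,0,.05],Rl),Rl,q1); q3,e3=solve(tcp(seat+[-.09,0,.07],Rl),Rl,q2)
g,e4=solve(tcp(mid+[0,0,.16],Rp),Rp,(q3+qc)/2); gp,e5=solve(tcp(mid,Rp),Rp,g)
print(e0,e1,e2,e3,e4,e5); [print(x) for x in (qp,q1,q2,q3,g,gp)]
np.save("shortQ.npy",[qp,q1,q2,q3,g,gp])
print(path(qc,g,.0,7)); print(path(g,q3,.07,10))
E
python3 plan2.py
```

```text
7.994480077933019e-10 5.3610060835040947e-11 2.6888380411094204e-11 2.032394808004767e-10 3.42199518084247e-10 1.0600087260174325e-10
[ 0.2328  0.7777 -0.9301  2.172   1.9094  0.8373 -2.0656]
[ 0.2521  0.7058 -0.9463  2.1465  1.8022  0.7901 -1.9721]
[ 0.2556  0.6364 -0.9878  2.2505  1.7943  0.8028 -2.058 ]
[ 0.2628  0.5558 -1.0265  2.319   1.7478  0.789  -2.0933]
[ 1.0926  0.6047 -1.2     1.9459  0.6548  1.0552  0.0254]
[ 0.9362  0.8189 -0.9835  2.107   1.0117  0.7998 -0.2772]
[[ 0.      0.5379 -0.1494  0.19    0.19    0.19    0.1739 35.9952]
 [ 0.1667  0.5532 -0.1883  0.1941  0.1941  0.1941  0.1778 35.1403]
 [ 0.3333  0.5523 -0.2177  0.1921  0.1921  0.1921  0.1752 32.0859]
 [ 0.5     0.5382 -0.2332  0.1859  0.1859  0.1859  0.1681 26.845 ]
 [ 0.6667  0.5147 -0.2321  0.1789  0.1789  0.1789  0.1601 19.5751]
 [ 0.8333  0.4853 -0.214   0.1759  0.1759  0.1759  0.1563 10.527 ]
 [ 1.      0.4533 -0.1812  0.182   0.182   0.182   0.162   0.    ]]
[[ 0.      0.4533 -0.1812  0.182   0.182   0.182   0.162   0.    ]
 [ 0.1111  0.47   -0.1684  0.1714  0.1646  0.1782  0.1515  5.5945]
 [ 0.2222  0.4888 -0.1508  0.164   0.1512  0.1768  0.1444 10.8509]
 [ 0.3333  0.5086 -0.1273  0.1594  0.1422  0.1766  0.1401 15.7415]
 [ 0.4444  0.5276 -0.0973  0.1568  0.1372  0.1763  0.138  20.2386]
 [ 0.5556  0.5442 -0.0607  0.1556  0.136   0.1753  0.1374 24.3162]
 [ 0.6667  0.5566 -0.0178  0.1554  0.138   0.1728  0.1377 27.9498]
 [ 0.7778  0.5629  0.0305  0.1555  0.1424  0.1686  0.1384 31.1185]
 [ 0.8889  0.5618  0.083   0.1555  0.1483  0.1627  0.1389 33.8056]
 [ 1.      0.552   0.1378  0.155   0.155   0.155   0.1388 36.    ]]
```

Run:
```python
from h import *
LO[5]=.22; LO[2]=-1.25
Q=np.load("shortQ.npy"); g=Q[4]; qc=get_state()["qpos"]
Rw=lean(22,8); w,e=solve(tcp([.47,-.16,.21],Rw),Rw,.5*qc+.5*g); print(e,w)
print(path(qc,w,0,6)[:,1:]); print(path(w,g,0,5)[:,1:])
if e<1e-6:
    ctrl.set_joints(w); ctrl.set_joints(g)
    im,d,s,out=look("short_roller","w6"); print(s["time"],s["tcp_pos"])
    for m,P,T in out:
        S=P[P[:,2]>.015]; print(m["p"],m["point"],m["mask"].sum(),cv2.minAreaRect(S[:,:2].astype(np.float32)),np.percentile(P[:,2],[50,98]),im[m["mask"]].mean(0).astype(int))
```

```text
2.2047599856911404e-10 [ 1.3164  0.4317 -1.25    2.1688  0.616   0.5214 -0.179 ]
[[ 0.5379 -0.1494  0.19    0.19    0.19    0.1739 35.9952]
 [ 0.5352 -0.1716  0.1972  0.1972  0.1972  0.1808 34.9766]
 [ 0.5244 -0.1859  0.2007  0.2007  0.2007  0.1839 32.6027]
 [ 0.5081 -0.1896  0.2023  0.2023  0.2023  0.1849 29.1673]
 [ 0.489  -0.1811  0.2044  0.2044  0.2044  0.1863 25.2557]
 [ 0.47   -0.16    0.21    0.21    0.21    0.1915 22.    ]]
[[ 0.47   -0.16    0.21    0.21    0.21    0.1915 22.    ]
 [ 0.4669 -0.165   0.2008  0.2008  0.2008  0.1816 16.722 ]
 [ 0.463  -0.1703  0.1929  0.1929  0.1929  0.1733 11.2983]
 [ 0.4584 -0.1757  0.1865  0.1865  0.1865  0.1666  5.7252]
 [ 0.4533 -0.1812  0.182   0.182   0.182   0.162   0.    ]]
16.2083 [ 0.4537 -0.1804  0.1616]
0.8 [144.7, 88.5] 3686 ((0.3205030560493469, -0.1402924358844757), (0.04270453751087189, 0.1397218406200409), 65.73780822753906) [0.0392 0.0455] [ 45 113 193]
0.76 [252.4, 176.6] 3835 ((0.45737558603286743, -0.17993411421775818), (0.04390788450837135, 0.14003100991249084), 24.949674606323242) [0.0395 0.0453] [55 56 59]
0.7 [98.4, 232.6] 2464 ((0.31891244649887085, -0.3162247836589813), (0.13822318613529205, 0.044119685888290405), 59.50169372558594) [0.0364 0.0453] [105  90 148]
```

View pics/w6.png

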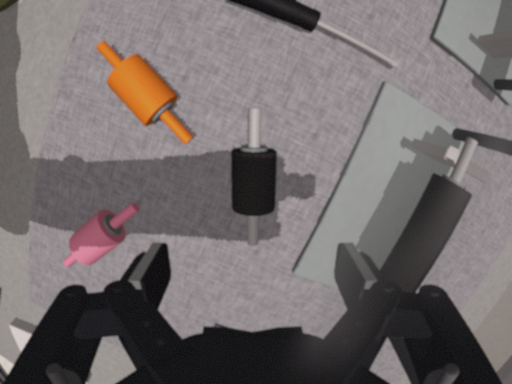

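The short black roller is at (253,180), upright between the open fingers. The orange one at (143,90) and the pink one at (100,238) are well clear. Grasping the black one.

Run:
```python
from h import *
R=vert(114.7); p=tcp([.4553,-.1806,.022],R)
ctrl.movep(p+[0,0,.05],q(R)); print(get_state()["qpos"])
ctrl.movel(p,max_speed=.08)
s=get_state(); print(s["time"],s["tcp_pos"],p,s["contact_force"])
ctrl.close_gripper(60)
s=get_state(); print("w",s["width"],s["contact_force"])
ctrl.movel(p+[0,0,.16],max_speed=.15)
s=get_state(); print(s["time"],"w",s["width"],s["tcp_pos"],s["contact_force"],s["qpos"])
im,d=vision.grab_frame("wrist"); cv2.imwrite("pics/w7.png",im)
P=lambda v:wcloud(d[:],np.pad(np.ones((1,5),bool),((v,383-v),(250,257))),s)[1].mean(0)
for v in range(100,240,4): print(v,im[v,246:260].mean().round(),P(v))
```

```text
[ 0.9706  0.7344 -1.0319  2.0649  0.865   0.8563 -0.1461]
17.6 [ 0.4557 -0.1806  0.0024] [ 0.4553 -0.1806  0.002 ] [ 0.677  -0.2147  0.0127]
w 0.042716503176732555 [-1.1584  0.0742  6.5529]
19.2917 w 0.0423940956749143 [ 0.4547 -0.1806  0.1611] [-0.3989 -0.665  -2.4415] [ 1.0837  0.603  -1.1881  1.9432  0.6502  1.0519  0.0371]
100 166.0 [0.0764 0.0015 0.1589]
104 169.0 [0.0723 0.0015 0.1589]
108 172.0 [0.0683 0.0015 0.1588]
112 150.0 [0.0642 0.0015 0.159 ]
116 199.0 [ 0.0692  0.0016 -0.0258]
120 200.0 [ 0.0676  0.0016 -0.0262]
124 200.0 [ 0.066   0.0016 -0.0259]
128 200.0 [ 0.0644  0.0016 -0.0256]
132 200.0 [ 0.0628  0.0016 -0.0263]
136 200.0 [ 0.0612  0.0016 -0.0261]
140 200.0 [ 0.0595  0.0016 -0.0254]
144 200.0 [ 0.058   0.0016 -0.0263]
148 201.0 [ 0.0565  0.0016 -0.0267]
152 200.0 [ 0.0548  0.0016 -0.0261]
156 200.0 [ 0.0531  0.0016 -0.0261]
160 200.0 [ 0.0514  0.0016 -0.0258]
164 200.0 [ 0.0498  0.0016 -0.026 ]
168 200.0 [ 0.0481  0.0016 -0.0257]
172 200.0 [ 0.0464  0.0016 -0.0257]
176 200.0 [ 0.0448  0.0016 -0.0261]
180 200.0 [ 0.0431  0.0016 -0.0258]
184 200.0 [ 0.0415  0.0016 -0.0264]
188 200.0 [ 0.0396  0.0016 -0.0256]
192 200.0 [ 0.038   0.0016 -0.0263]
196 200.0 [ 0.0362  0.0016 -0.026 ]
200 197.0 [ 0.0345  0.0016 -0.0261]
204 86.0 [ 0.0333  0.0016 -0.0277]
208 81.0 [ 0.0334  0.0016 -0.0328]
212 107.0 [ 0.032   0.0016 -0.0336]
216 71.0 [ 0.0303  0.0016 -0.0336]
220 24.0 [ 0.0302  0.002  -0.0375]
224 27.0 [ 0.0299  0.0016 -0.0407]
228 35.0 [ 0.0288  0.0016 -0.0419]
232 34.0 [ 0.0271  0.0016 -0.0418]
236 34.0 [ 0.0255  0.0016 -0.042 ]
```

View pics/w7.png

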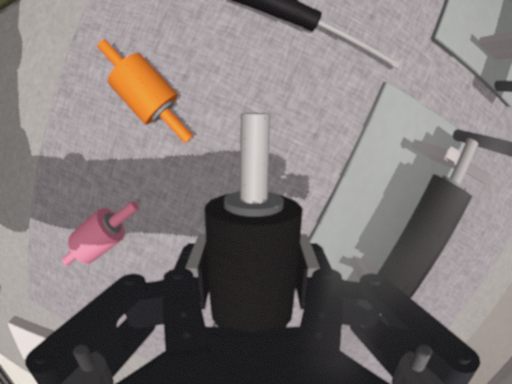

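The short roller is centred in the hand: its tip is 70 mm and its sleeve end 30 mm from the tool origin. On to the narrow stand.

Run:
```python
from h import *
Q=np.load("shortQ.npy"); R=lean(36,0)
pz=path(get_state()["qpos"],Q[3],.07,9); print(pz[:,1:7].min(0))
ctrl.set_joints(Q[3])
s=get_state(); print(s["time"],s["tcp_pos"],s["width"],s["contact_force"])
im,d=vision.grab_frame("wrist"); cv2.imwrite("pics/w8.png",im)
P,T=wcloud(d,np.ones((384,512),bool),s)
for g in (-1,1):
    m=(np.abs(P[:,1]-.1378-g*.05)<.025)&(P[:,2]>.04)&(P[:,2]<.11)&(P[:,0]>.60)&(P[:,0]<.68)
    S=P[m]; print(g,len(S),S.mean(0) if len(S) else 0,np.percentile(S,[2,98],axis=0) if len(S) else 0)
```

```text
[ 0.4547 -0.1806  0.155   0.1356  0.155   0.1371]
21.1833 [0.5639 0.1371 0.1386] 0.04262292388959571 [ 0.2737 -0.3997 -2.8629]
-1 100 [0.6672 0.0941 0.0964] [[0.6622 0.0902 0.0902]
 [0.6729 0.0959 0.1017]]
1 907 [0.6462 0.1908 0.0885] [[0.616  0.1853 0.0559]
 [0.6692 0.1953 0.1014]]
```

View pics/w8.png

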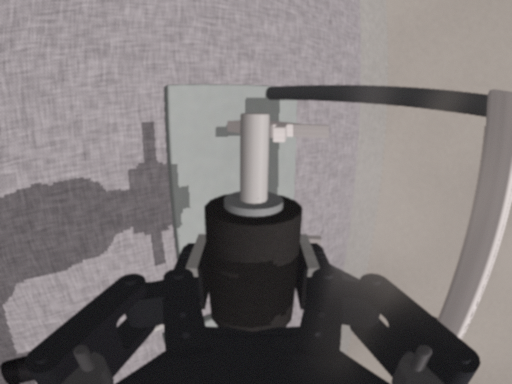

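The wrist view shows the +y support at (285,130). It puts the seat at (0.6426, 0.140), compared with (0.642, 0.138) from the fixed cameras. I'll use the mean and lower.

Run:
```python
from h import *
Q=np.load("shortQ.npy"); R=lean(36,0)
ctrl.set_joints(Q[2]); ctrl.set_joints(Q[1])
s=get_state(); print(s["time"],s["contact_force"])
f=lower(Q[1],[.6423,.1390,.085],R,np.zeros(3))
ctrl.pause(.3)
s=get_state(); print(s["time"],s["contact_force"],s["tcp_pos"]-R[:,2]*AX)
im,d=vision.grab_frame("wrist"); cv2.imwrite("pics/w9.png",im)
im2,d=vision.grab_frame("side"); cv2.imwrite("pics/s9.png",cv2.resize(im2[110:240,200:340],None,fx=5,fy=4.6))
```

```text
21.8583 [-0.685  -0.1755 -2.9956]
z 0.0070 [ 0.5048  0.3136 -0.409 ] axis [0.6423 0.139  0.092 ] w 0.0423 t 23.07
z 0.0055 [ 1.4681  0.6262 -0.7446] axis [0.6423 0.139  0.0904] w 0.0426 t 23.32
z 0.0040 [0.516  0.5328 0.405 ] axis [0.6422 0.1389 0.0888] w 0.0421 t 23.57
z 0.0025 [ 0.9242 -0.3472  0.1069] axis [0.6423 0.1391 0.0875] w 0.0425 t 23.82
z 0.0010 [1.8839 0.9512 3.0048] axis [0.6429 0.1391 0.0865] w 0.0426 t 24.07
z -0.0005 [ 0.6815 -1.7177  8.4661] axis [0.6435 0.1391 0.0859] w 0.0425 t 24.32
z -0.0020 [-5.91   -4.702  20.1484] axis [0.6436 0.1391 0.0858] w 0.0423 t 24.57
contact
24.875 [-6.5159 -3.4794 17.6072] [0.6436 0.1391 0.0858]
```

View pics/w9.png

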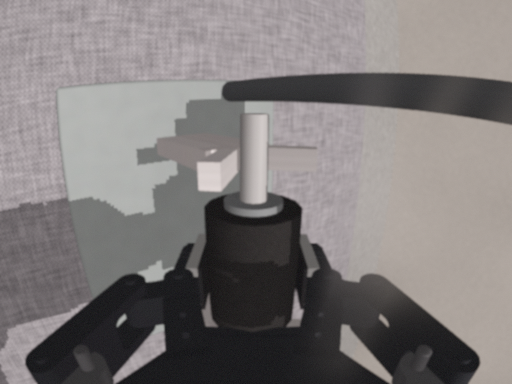

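View pics/s9.png

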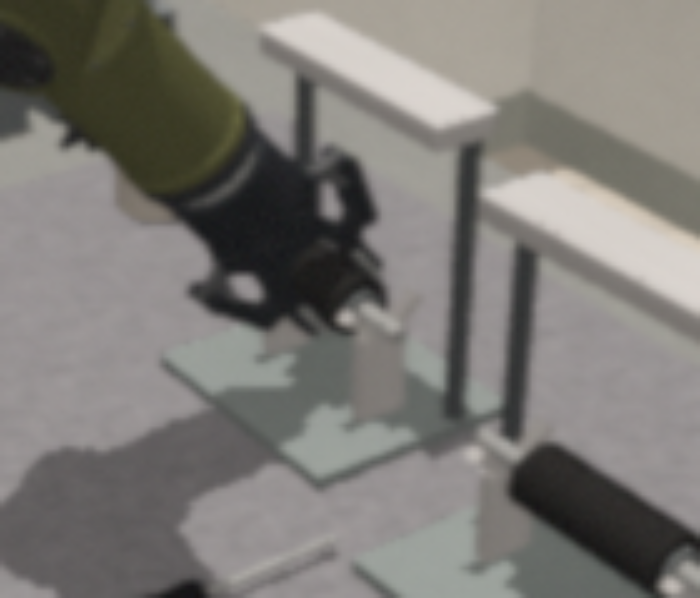

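Both views show the shaft in the grooves: the −y support at side crop (378,320), and the +y support at wrist (252,155). The axis is at 0.0858. Unload, release, and retreat.

Run:
```python
from h import *
R=lean(36,0)
ctrl.movel(tcp([.6429,.1390,.0850],R),max_speed=.03); ctrl.pause(.2)
s=get_state(); print(s["time"],s["contact_force"],s["tcp_pos"]-R[:,2]*AX)
ctrl.ungrasp(); ctrl.pause(.2)
s=get_state(); print(s["time"],s["contact_force"],s["width"])
ctrl.movel(s["tcp_pos"]-R[:,2]*.13,max_speed=.15)
s=get_state(); print(s["time"],s["contact_force"],s["qpos"])
im,d=vision.grab_frame("wrist"); cv2.imwrite("pics/w10.png",im)
im2,d2=vision.grab_frame("side"); cv2.imwrite("pics/s10.png",cv2.resize(im2[100:300,180:420],None,fx=3.3,fy=3))
im3,d3=vision.grab_frame("top"); cv2.imwrite("pics/t10.png",cv2.resize(im3[100:270,100:420],None,fx=2.5,fy=2.5))
```

```text
25.425 [-2.1753 -2.4981  8.619 ] [0.6435 0.1391 0.086 ]
26.125 [-0.2574  0.3319 -0.3414] 0.08530844414893764
27.1417 [ 0.7139 -0.2923  0.4068] [ 0.3008  0.4898 -1.0309  2.2439  1.6037  0.7242 -1.9194]
```

View pics/w10.png

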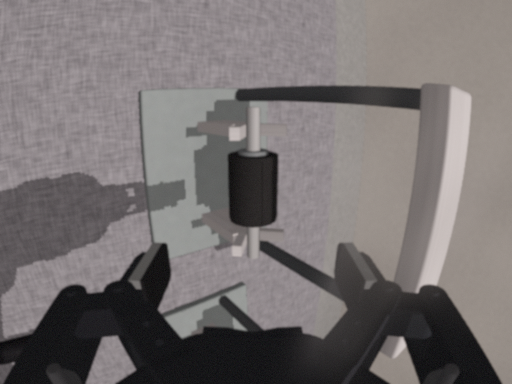

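View pics/s10.png

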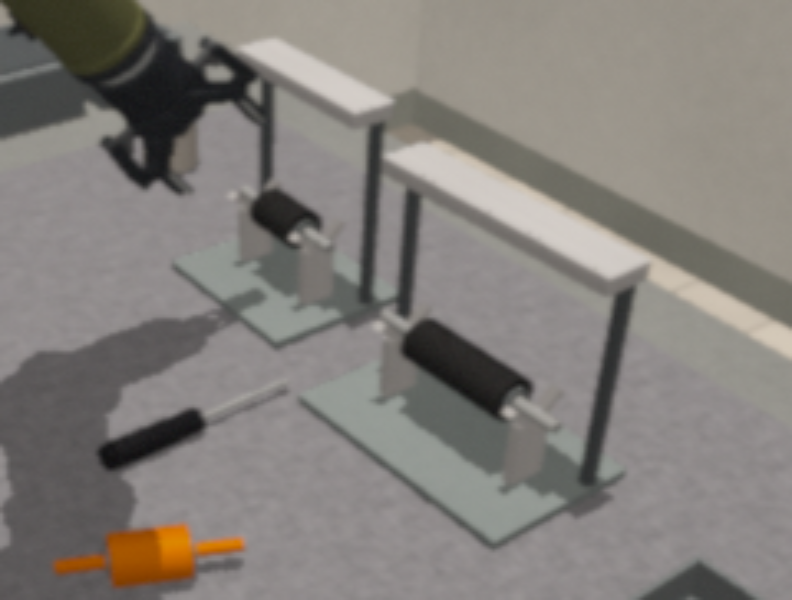

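View pics/t10.png

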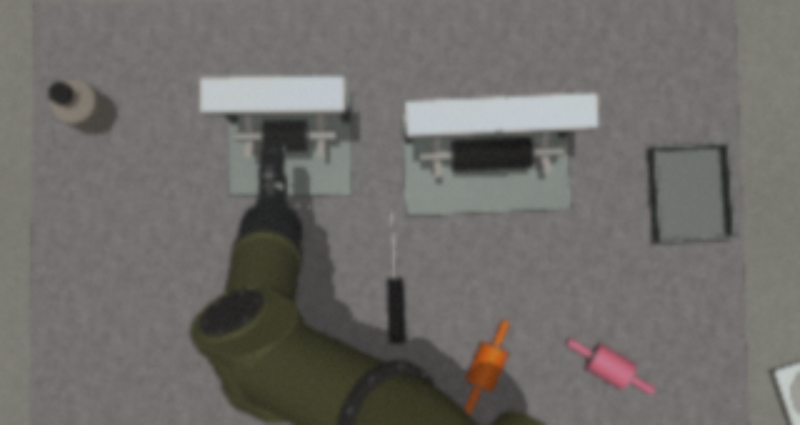

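Both rollers lie in their grooves. In the wrist view, the short sleeve (rows 152–222) sits between supports at rows 131 and 243. The top view shows the long sleeve at columns 452–532, between supports at 436 and 545. The bottle, tray, screwdriver and look-alikes are where they were, and the gripper is clear.

Run:
```python
from h import *
ctrl.pause(.3); print(get_state()["time"],get_state()["contact_force"]); print(ticket.close_job())
```

```text
27.5917 [-0.7698 -0.0022 -0.165 ]
the job is handed in; nothing more can be done
None
```

Both rollers are lying in their stands, the long one in the wide stand and the short black one in the narrow stand. I handed the job in at about 27.6 s; no verdict is reported.

**Method:** I picked each roller up by its sleeve and brought it in leaning 36° under the lamp bar. I lowered it until it pressed into the grooves with about 20 N, eased the load, and only then let go and backed out.

**Last checks:**
- **Seating:** the final wrist, side and top views show both shafts in both grooves, with each sleeve about midway between its supports.
- **Height:** in the grooves just before release, the axes measured 85.5 mm (long) and 86.0 mm (short), against the nominal 85 mm.
- **Other items:** by eye, the bottle, tray, screwdriver and the orange and pink look-alikes are where they were. The gripper was clear, with under 1 N on the wrist.

**Disagreements between measurements:**
- The top camera's depth read about 2 mm high on the bench and about 4.5 mm high on the objects, compared with the side camera.
- Wrist and fixed-camera positions differed by up to about 4 mm. I used values in between.

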